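# Clear the pile on the lab bench

## Robot

A 7-joint arm with a two-finger parallel gripper is mounted at the origin on the work surface; the furniture and walls round the work are solid. World frame = base frame: x ahead of the robot, y to its left, z up, the work surface at z = 0. Lengths are in m, angles in rad, forces in N, time in s.
With the tool pointing down it reaches from about 0.35 to 0.9 m from the base axis. Payload 19.9 kg.
Tool frame: the origin (TCP) lies between the finger pads; the fingertips stand 19 mm ahead of it and the grasp point (between the pads) is the TCP; z points along the fingers, y is the direction in which the jaws open and shut (so a half turn about z gives the same grasp; the last joint's range is limited). The gripper opens to 94 mm and grips with 3 to 60 N. Pads are 16 mm wide; open, the fingers measure 119 mm over their backs; the gripper's body (75 mm by 177 mm) begins 78 mm behind the grasp point.
Start: joints at [1.085, 0.417, -0.01, 1.614, 0.005, 1.111, -0.053], TCP at [0.268, -0.564, 0.193] pointing down, gripper open.
Joint ranges: [-2.81, 2.81], [-0.39, 2.02], [-1.27, 1.25], [0.06, 2.57], [-1.19, 4.33], [0.19, 2], [-2.82, 2.82]. Speed limits (rad/s): [1.89, 1.89, 2.39, 2.39, 3.01, 3.01, 3.01].

## Interface

Orientations are given as a 3x3 rotation matrix whose columns are the frame's x, y, z axes.
In Python, from rig import robot gives the robot as it stands. Calls block until the motion is done:
- robot.move_ptp(position, orientation): joint-space move of the TCP to a pose.
- robot.move_linear(position, velocity=0.15, frame=None, threshold=None): straight line of the TCP; frame=None keeps the orientation; velocity is the mean speed in m/s. With threshold (N) it stops when the force on the tool has changed by that much, and returns True; else False.
- robot.goto_joints(angles): joint-space move.
- robot.gripper_to(opening): finger opening in m; the grip force is fixed at half the most; returns when the fingers have stopped.
- robot.pause(seconds).
- robot.ik(position, orientation): joint angles nearest the present ones, or None.
- robot.get_state(): the state.
- robot.grab_frame(name): name is "side" or "top" or "wrist"; returns the picture (480x640x3 uint8, red, green, blue); there is no depth.
- robot.camera_info(name): a dict with "fx", "fy", "cx", "cy" (pixels), "dist" ([k1, k2, p1, p2, k3] as OpenCV has them; the pictures are not rectified), "rvec" (rotation vector, rad) and "tvec" (3), from world to camera coordinates, as OpenCV has them. Camera axes: x right, y down, z forward; pixel columns grow to the right and rows downward; lengths in m; the calibration is good to about 2 mm. A picture is of the moment at which its call begins: read the wrist's pose just before it. camera_info takes no time and is no camera call; for the wrist camera it gives the pose at the moment of the call.
A pose or a line that the arm cannot do raises robot.PlanningError and nothing moves.
- robot.sign_off(): hands the job in, once; it reports no verdict.
The state is a dict: "time": time; "qpos": joint angles; "joint_vel": joint speeds; "effort": joint torques, N m; "ee_pos": TCP position; "tool_rot": TCP orientation; "force": force on the tool from outside, world axes, zero at the start; "moment": the same for the moment, N m; "opening": finger opening in m.
Only numpy, scipy, OpenCV 4.12 (cv2) and the standard library are available. Lean on these libraries where they do the work, as an engineer would, in place of code of your own. Each camera call takes 0.05 s, during which the arm holds its last target. There are 200 camera calls.

## Task

Take the pile on the bench apart from the top down and set each thing upright and flat on the floor of its own holder: first the two vials, in either order (the white vial with the blue cap in the blue round coaster, the brown vial with the black cap in the orange one), then the timer in the grey square tray, and last the green box in the green tray, timer and box lying square to their trays. Keep the vials upright all the way, and leave the stoppered flask and the amber dropper bottle where they stand.

Things in the scene. Friction and masses are not known exactly. Their poses are not given: they have to be found in the camera images.
- film_box: Green cardboard box, closed and solid, 60 (x) x 110 (y) x 55 (z) mm, 150 g or so; the bottom of the pile, on the bench. Origin at the centre of its underside, z up, y along its length. At the start the timer and the blue-capped vial stand on its top: the timer towards its +y end, the vial near its -y end.
- timer: Flat off-white lab timer with a small display and buttons, 62 (x) x 68 (y) x 20 (z) mm, flat carrying surface 18 mm above its underside, about 60 g. Origin at the centre of its underside, z up. Starts on top of the green box, sticking out up to 8 mm past its end, its x and y nearly along those of the box; the brown vial stands on it. It lies about 10 mm from the blue-capped vial.
- vial_blue: White round screw-cap vial with a blue cap, body 28 mm across and 42 mm high, cap 21 mm across, 52 mm high in all, about 18 g. Origin at the centre of its underside, z up. Starts upright on the green box beside the timer.
- vial_brown: Brown round screw-cap vial with a black cap, body 27 mm across and 42 mm high, cap 20 mm across, 52 mm high in all, about 18 g. Origin at the centre of its underside, z up. Starts upright on the timer: the top of the pile.
- blue_coaster: Fixed round blue coaster for the blue-capped vial: 54 mm across, flat floor 44 mm across and 4 mm above the bench, rim 5 mm thick, its top 9 mm above the bench. Origin at the centre of its underside.
- orange_coaster: Fixed round orange coaster for the brown vial, same shape and size as the blue one (floor 44 mm across and 4 mm high, rim top at 9 mm). Origin at the centre of its underside.
- timer_tray: Fixed square grey tray for the timer: inside 84 x 84 mm, floor 4 mm above the bench, rim 5 mm thick, its top 9 mm above the bench. Origin at the centre of its underside, x and y along its sides. The timer may lie any of the four ways round, square to the sides.
- box_tray: Fixed oblong green tray for the green box: inside 78 (x) x 128 (y) mm, floor 4 mm above the bench, rim 5 mm thick, its top 9 mm above the bench. Origin at the centre of its underside, y along its length. The box may lie either way round.
- flask: Bystander, loose: small clear conical flask with a white stopper, 51 mm across and 95 mm high, standing behind the work. Origin at the centre of its underside.
- dropper: Bystander, loose: amber dropper bottle with a black top, 37 mm across and 114 mm high, standing behind the work. Origin at the centre of its underside.
Mind the look-alikes: they are no part of the job. Of the things that look like the orange_coaster, take the one that is farthest to the robot's right at the start.

How it is judged:
By the outcome, as a careful person would: the job done as asked, in the order asked, and still so for the second after the job is handed in, with the robot touching nothing.
It also fails if it takes over 136 s, if anything falls off the work surface, if the arm or the gripper's body presses on something with over 40 N, if the wrist force passes 120 N, or if a joint passes its speed limit or range.

## Working session

There is one attempt and no reset: what is moved stays moved. The work goes in short steps, each a Python script; the robot and the scene stay as the last script left them, time stands still between calls to the robot, and variables do not carry over. Pictures are saved under pics/ and viewed, about 12 in all and at most 16, crops included, and the job is handed in when it is done.

```bash
ls; mkdir -p pics; python3 - <<'E'
from rig import robot
import cv2
for n in("top","side"):
    f=robot.grab_frame(n);cv2.imwrite(f"pics/{n}0.png",f[:,:,::-1])
    i=robot.camera_info(n);print(n,i)
print(robot.get_state())
E
```

```text
pics
top {'fx': 578.9383762523067, 'fy': 578.9383762523067, 'cx': 326.3830180169803, 'cy': 233.51550777925058, 'dist': array([-0.07924011,  0.        ,  0.        ,  0.        ,  0.        ]), 'rvec': array([ 2.11995575, -2.17455565,  0.11645192]), 'tvec': array([0.06478049, 0.48924124, 0.93155242])}
side {'fx': 589.7235656195821, 'fy': 589.7235656195821, 'cx': 300.8310208742986, 'cy': 240.42973833124867, 'dist': array([-0.11342378,  0.        ,  0.        ,  0.        ,  0.        ]), 'rvec': array([ 1.21029208, -1.92856996,  1.1881479 ]), 'tvec': array([0.26189172, 0.23250317, 0.59272712])}
{'time': 0.1, 'qpos': array([ 1.08549881,  0.41788871, -0.0103356 ,  1.6140825 ,  0.00469331,
        1.11070165, -0.05301648]), 'joint_vel': array([ 3.05876037e-04, -1.90784571e-03,  8.15422720e-04, -1.73169003e-03,
       -2.31916212e-05,  1.08904448e-03,  5.02862124e-04]), 'effort': array([ 1.15705123e-03, -8.52587628e+01,  6.40512910e-01, -4.26691067e+01,
       -4.87126317e-02,  1.65011524e-02, -2.55682818e-05]), 'ee_pos': array([ 0.26822211, -0.56414544,  0.19271689]), 'tool_rot': array([[ 9.03119797e-01,  4.29388370e-01, -5.10900085e-04],
       [ 4.29388669e-01, -9.03119326e-01,  9.24252278e-04],
       [-6.45405621e-05, -1.05408524e-03, -9.99999442e-01]]), 'force': array([-0.03970861, -0.04406948, -0.49746507]), 'moment': array([0.01168892, 0.10380177, 0.02292159]), 'opening': 0.09408032720696582}
```

View pics/top0.png

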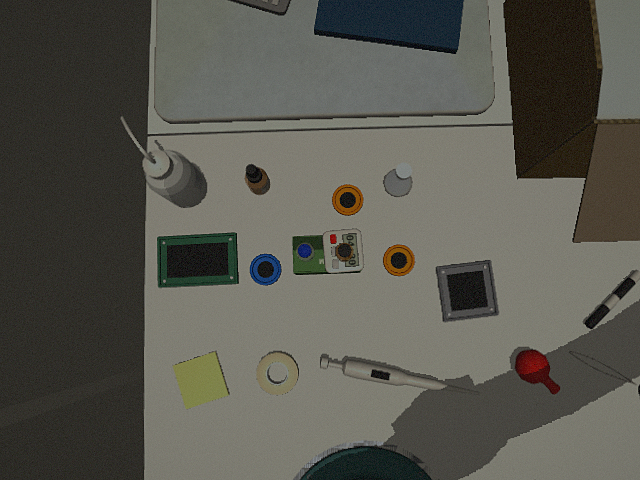

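View pics/side0.png

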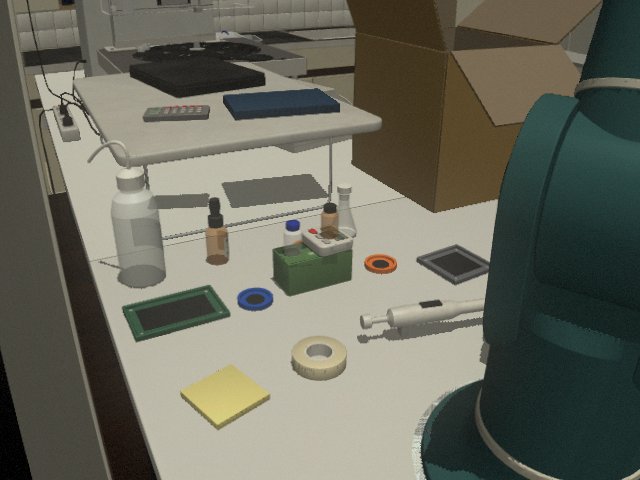

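Candidates for the orange_coaster are the rings at top-view pixels (347,199) and (398,260). Image right is the robot's right (-y), so I choose (398,260). The pile is at about (328,252): blue cap (305,251), brown vial with black cap (344,251). The blue coaster is at (265,269), the grey tray at (467,291) and the green tray at (198,260). Next I measure.

```bash
cat > h.py <<'E'
from rig import robot
import numpy as np, cv2
def info(n):
    i=robot.camera_info(n); K=np.array([[i['fx'],0,i['cx']],[0,i['fy'],i['cy']],[0,0,1.]])
    return K,i['dist'],cv2.Rodrigues(i['rvec'])[0],np.array(i['tvec']),i['rvec']
def shot(n,save=None):
    c=info(n); f=robot.grab_frame(n)[:,:,::-1].copy()
    if save: cv2.imwrite(f"pics/{save}.png",f)
    return f,c
def ray(c,px,z):
    K,d,R,t,_=c; p=cv2.undistortPoints(np.array(px,float).reshape(-1,1,2),K,d).reshape(-1,2)
    D=np.c_[p,np.ones(len(p))]@R; C=-R.T@t
    return C+D*((z-C[2])/D[:,2])[:,None]
def proj(c,P): return cv2.projectPoints(np.array(P,float).reshape(-1,1,3),c[4],c[3],c[0],c[1])[0].reshape(-1,2)
def blobs(f,lo,hi,amin=40):
    m=cv2.inRange(cv2.cvtColor(f,cv2.COLOR_BGR2HSV),np.array(lo),np.array(hi))
    m=cv2.morphologyEx(m,cv2.MORPH_CLOSE,np.ones((3,3)))
    return sorted([k for k in cv2.findContours(m,cv2.RETR_EXTERNAL,cv2.CHAIN_APPROX_NONE)[0] if cv2.contourArea(k)>amin],key=cv2.contourArea,reverse=True)
def rect(c,k,z):
    """min-area rectangle of a contour cast on plane z: centre, sizes, angle of the long side (rad, mod pi)"""
    P=ray(c,k,z)[:,:2].astype(np.float32); r=cv2.minAreaRect(P*1000); b=cv2.boxPoints(r)
    e=[b[1]-b[0],b[2]-b[1]]; e.sort(key=lambda v:-np.hypot(*v))
    return np.array(r[0])/1000,[round(float(np.hypot(*v)),1) for v in e],float(np.arctan2(e[0][1],e[0][0])%np.pi)
def down(a):
    """tool pointing down, jaw axis y at world angle a"""
    y=np.array([np.cos(a),np.sin(a),0]); z=np.array([0,0,-1.]); return np.c_[np.cross(y,z),y,z]
E
python3 - <<'E'
from h import *
f,c=shot("top"); print("cam",-c[2].T@c[3])
for n,lo,hi in(("orange",(5,150,80),(25,255,255)),("blue",(105,150,50),(125,255,255)),("green",(40,60,30),(90,255,255))):
    for k in blobs(f,lo,hi):
        x=cv2.boundingRect(k); print(n,x,cv2.contourArea(k),[np.round(rect(c,k,z)[0],4).tolist()+rect(c,k,z)[1:] for z in(.009,.055,.107)])
g=f[250:330,430:505]; print(f[265,443],f[252,372],f[290,430])
E
```

```text
cam [0.36890769 0.0362937  0.98688059]Traceback (most recent call last):
  File "<stdin>", line 5, in <module>
TypeError: can only concatenate list (not "tuple") to list
```

```bash
python3 - <<'E'
from h import *
f,c=shot("top")
for n,lo,hi in(("orange",(5,150,80),(25,255,255)),("blue",(105,150,50),(125,255,255)),("green",(40,60,30),(90,255,255))):
    for k in blobs(f,lo,hi):
        x=cv2.boundingRect(k); print(n,x,cv2.contourArea(k),*[(z,np.round(rect(c,k,z)[0],4),rect(c,k,z)[1:]) for z in(.009,.055,.107)])
print("grey",ray(c,(467,291),.009),"pile",ray(c,(328,252),.06), "blackcap",ray(c,(344,251),.125))
w=info("wrist");s=robot.get_state();print("wristcam in tool",s['tool_rot'].T@(-w[2].T@w[3]-s['ee_pos']),np.round(s['tool_rot'].T@w[2].T,2),w[0][0,0])
for a in(0,np.pi/2):print(robot.ik([.45,.02,.35],down(a)),robot.ik([.45,.02,.35],down(a+np.pi)))
E
```

```text
orange (383, 245, 32, 31) 712.0 (0.009, array([ 0.4456, -0.0684]), ([51.8, 51.2], 2.645254611968994)) (0.055, array([ 0.442 , -0.0634]), ([49.4, 48.8], 2.645251750946045)) (0.107, array([ 0.4379, -0.0579]), ([46.6, 46.1], 2.645254135131836))
orange (332, 184, 31, 31) 697.5 (0.009, array([0.5524, 0.0159]), ([52.3, 51.5], 3.1090986728668213)) (0.055, array([0.5438, 0.0169]), ([49.9, 49.1], 3.1090986728668213)) (0.107, array([0.534, 0.018]), ([47.1, 46.3], 3.1090986728668213))
blue (250, 254, 31, 31) 714.5 (0.009, array([0.4358, 0.1583]), ([51.2, 50.9], 1.5473122596740723)) (0.055, array([0.4327, 0.1525]), ([48.8, 48.5], 1.5473135709762573)) (0.107, array([0.4291, 0.1461]), ([46.1, 45.8], 1.5473099946975708))
blue (298, 244, 13, 13) 118.0 (0.009, array([0.4664, 0.0914]), ([20.5, 20.4], 3.120856285095215)) (0.055, array([0.4618, 0.0888]), ([19.5, 19.5], 3.12085223197937)) (0.107, array([0.4566, 0.0859]), ([18.5, 18.4], 3.120854616165161))
green (157, 233, 81, 54) 3883.5 (0.009, array([0.4548, 0.2754]), ([136.9, 87.0], 1.5981324911117554)) (0.055, array([0.4508, 0.2642]), ([130.5, 82.9], 
[... 456 characters left out ...]
4543, 0.081 ]), ([62.4, 53.2], 0.015320081263780594)) (0.107, array([0.4495, 0.0785]), ([59.0, 50.2], 0.015319619327783585))
grey [[ 0.38980621 -0.18154733  0.009     ]] pile [[0.45709097 0.0499695  0.06      ]] blackcap [[0.45178216 0.02506523 0.125     ]]
wristcam in tool [ 7.98196148e-02  2.57853212e-05 -1.90346470e-01] [[ 0.   -0.96 -0.27]
 [ 1.    0.    0.  ]
 [-0.   -0.27  0.96]] 432.8187327053206
[ 0.57416147 -0.00336694 -0.67785673  1.7771314  -0.00215608  1.36708429
 -0.1032563 ] None
[ 6.93351230e-01 -9.18199110e-05 -7.96328293e-01  1.77450805e+00
 -6.70171256e-05  1.36714882e+00  1.46783282e+00] [ 0.4713292  -0.0060198  -0.5759023   1.77958505 -0.00334756  1.36705755
 -1.67468383]
```

```bash
python3 - <<'E'
from h import *
R=down(np.pi/2)
robot.move_linear([.268,-.564,.33])
robot.move_ptp([.44,.04,.28],R)
robot.pause(.3)
f,c=shot("wrist","w1"); print(robot.get_state()['time'])
np.savez("w1.npz",f=f,K=c[0],d=c[1],R=c[2],t=c[3],r=c[4])
for n,P in dict(blue=[.4566,.0859,.107],brown=[.4518,.025,.125],orange=[.4456,-.0684,.009],flaskpx=[.56,-.06,.09]).items(): print(n,proj(c,P))
E
```

```text
3.8583
blue [[381.24486307 241.01536929]]
brown [[310.33084845 241.00136251]]
orange [[228.5913737  208.01477301]]
flaskpx [[226.54934353 338.43134406]]
```

View pics/w1.png

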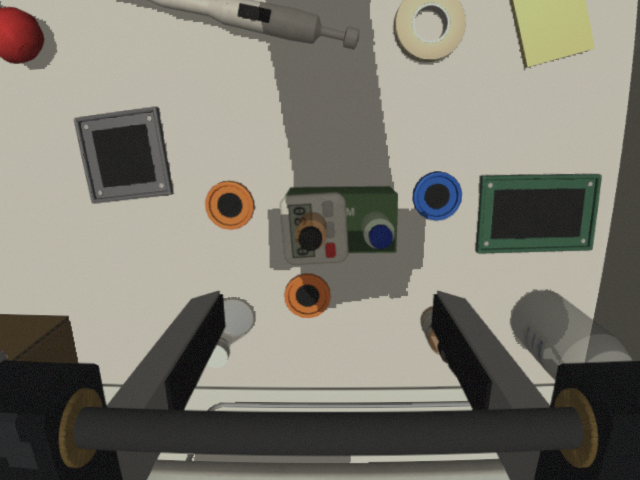

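The wrist view agrees: the right-most orange coaster is at (230,205) and the look-alike at (307,296). The pile shows the timer at (314,228), the black cap at (310,238) and the blue cap at (380,237). I'll check it in a close crop and measure.

```bash
python3 - <<'E'
from h import *
z=np.load("w1.npz"); f=z['f']; c=(z['K'],z['d'],z['R'],z['t'],z['r'])
print("cam",-c[2].T@c[3])
q=f[175:275,205:415]; q=cv2.resize(q,None,fx=3.8,fy=3.8,interpolation=cv2.INTER_CUBIC); q=cv2.convertScaleAbs(q,alpha=1.5)
cv2.imwrite("pics/c1.png",q)
for n,lo,hi,zz in(("orange",(5,150,80),(25,255,255),.009),("blue",(105,150,40),(125,255,255),.009),("blue",(105,150,40),(125,255,255),.107),("green",(40,60,20),(90,255,255),.009)):
    for k in blobs(f,lo,hi):
        r=rect(c,k,zz); print(n,zz,cv2.boundingRect(k),np.round(r[0],4),r[1:])
# grey tray: dark inner & frame against bright bench
g=cv2.cvtColor(f,cv2.COLOR_BGR2GRAY); print(g[120,60:190:4]); 
for t in(60,125):
    m=(g<t).astype(np.uint8); m[:,:60]=0;m[:,185:]=0;m[:95]=0;m[215:]=0
    k=max(cv2.findContours(m,0,1)[0],key=cv2.contourArea); r=rect(c,k,.009 if t>60 else .004); print("grey",t,cv2.boundingRect(k),r)
E
```

```text
cam [0.35976568 0.03972771 0.47034756]
orange 0.009 (206, 182, 48, 47) [ 0.4426 -0.0675] ([51.7, 50.5], 1.5637948513031006)
orange 0.009 (285, 274, 45, 43) [0.5471 0.0154] ([51.7, 50.6], 0.0005977629334665835)
blue 0.009 (414, 172, 47, 48) [0.4322 0.1571] ([51.3, 50.3], 0.07702092826366425)
blue 0.009 (370, 226, 22, 23) [0.4782 0.0974] ([25.1, 23.2], 0.026139087975025177)
blue 0.107 (414, 172, 47, 48) [0.4168 0.1322] ([40.4, 39.6], 0.07701954990625381)
blue 0.107 (370, 226, 22, 23) [0.453  0.0852] ([19.8, 18.3], 0.026129398494958878)
green 0.009 (477, 175, 124, 78) [0.4511 0.2732] ([136.8, 85.9], 1.5961650609970093)
green 0.009 (286, 187, 111, 66) [0.4592 0.0545] ([119.9, 72.4], 1.5729466676712036)
[183 183 182 180  89  78  72  69  73  80  99  97 100  97 100 101  99 100
  99 101  99 105 126 103 101  87 182 184 183 182 181 181 181]
grey 60 (92, 124, 64, 63) (array([ 0.38830328, -0.18178757]), [62.3, 62.2], 1.6736280918121338)
grey 125 (74, 107, 100, 96) (array([ 0.38818555, -0.17936241]), [96.6, 93.7], 1.6672565937042236)
```

View pics/c1.png

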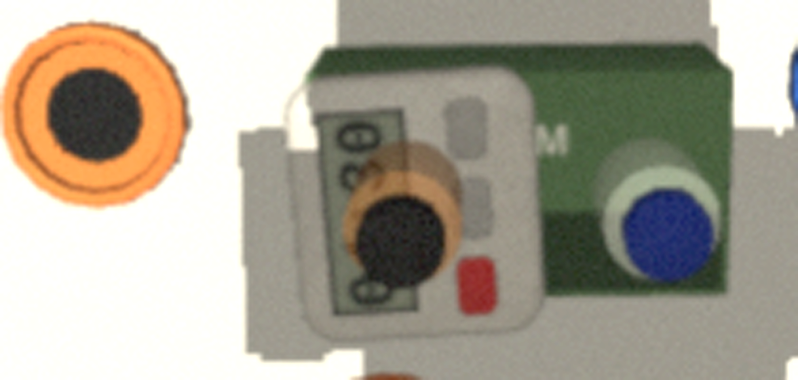

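The crop confirms the choice of coaster at (93,114). The black cap is at (400,240), the blue cap at (668,235), and the timer is turned slightly against the box. Next I get the timer and box geometry, then pick the brown vial.

```bash
cat >> h.py <<'E'
def go(p,a,v=.25): robot.move_linear(list(p),velocity=v,frame=down(a))
def say(t): s=robot.get_state(); print(t,"t=%.1f"%s['time'],np.round(s['ee_pos'],4),"F",np.round(s['force'],1),"open %.4f"%s['opening'])
E
python3 - <<'E'
from h import *
z=np.load("w1.npz"); c=(z['K'],z['d'],z['R'],z['t'],z['r'])
P=lambda q,h: ray(c,np.array(q)/3.8+[205,175],h)[:,:2]
L=P([(290,110),(308,320)],.068);Rr=P([(530,90),(545,310)],.073);T=P([(320,75),(510,65)],.070);B=P([(320,338),(530,325)],.073)
an=lambda s:np.arctan2(*(s[1]-s[0])[::-1])
print("ang x-axis",an(L),an(Rr)," y-axis-90",an(T)-np.pi/2,an(B)-np.pi/2)
print("timer centre",np.mean([L.mean(0)[1],Rr.mean(0)[1]]),np.mean([T.mean(0)[0],B.mean(0)[0]]),"size",Rr.mean(0)-L.mean(0),B.mean(0)-T.mean(0))
b=P([(730,70),(728,293),(545,293),(550,66)],.055); print("box top pts",b.round(4).tolist())
v=P([(400,240)],.125)[0]; print("brown",v)
p=(v+[.4518,.025])/2
robot.gripper_to(.055)
robot.move_ptp([*p,.20],down(0)); go([*p,.101],0,.1); robot.pause(.2); say("at")
robot.gripper_to(0.0); say("gripped"); go([*p,.20],0,.15); say("up")
f,_=shot("side"); cv2.imwrite("pics/s1.png",cv2.resize(f[150:330,200:460],None,fx=2,fy=2))
E
```

```text
ang x-axis 0.0559134949593465 0.0775600782030505  y-axis-90 0.052057236121144435 0.06503994263927937
timer centre 0.02708055490542205 0.45375148925305964 size [-0.00499367  0.05983163] [0.06617289 0.00204856]
box top pts [[0.4228, 0.1064], [0.482, 0.1083], [0.4819, 0.06], [0.4219, 0.0605]]
brown [0.44937461 0.02497123]
at t=7.5 [0.4508 0.0249 0.1014] F [ 0.  -0.3 -0.5] open 0.0549
gripped t=8.1 [0.4507 0.025  0.101 ] F [-0.7 -1.2  1.1] open 0.0191
up t=8.9 [0.4502 0.0249 0.1993] F [ 0.4  0.  -0.4] open 0.0193
```

View pics/s1.png

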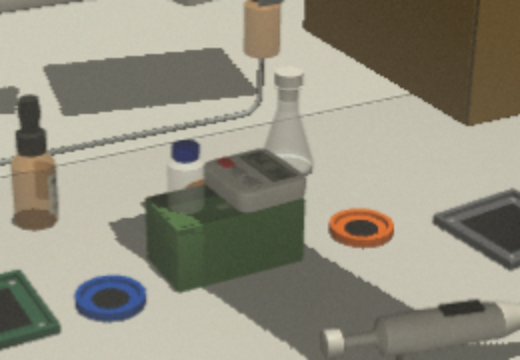

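Opening reads 19 mm, which looks like the cap (20 mm) rather than the body (27 mm). The side picture shows the vial hanging upright at crop (262,28). I'll look closer before placing.

```bash
python3 - <<'E'
from h import *
f,c=shot("side"); p=proj(c,robot.get_state()['ee_pos'])[0]; x,y=p.astype(int); print(p)
tips=proj(c,robot.get_state()['ee_pos']+np.array([0,0,-.019]))[0]; print("tip level",tips, "crop",(tips-[x-60,y-50])*4)
cv2.imwrite("pics/s2.png",cv2.convertScaleAbs(cv2.resize(f[max(y-50,0):y+70,x-60:x+60],None,fx=4,fy=4),alpha=1.5))
E
```

```text
[330.9606131  157.62364111]
tip level [330.76415137 169.92995204] crop [243.05660549 251.71980817]
```

View pics/s2.png

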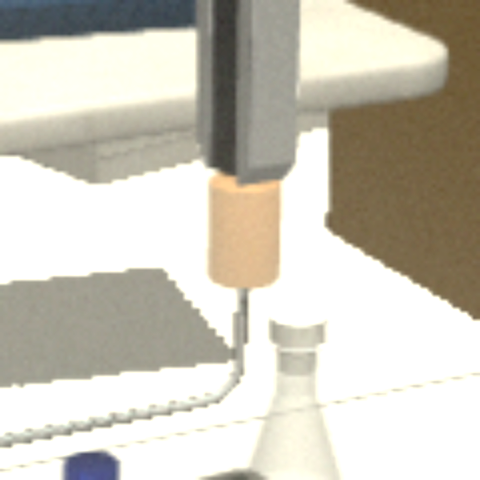

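The finger tips end at crop y≈180, right at the cap's lower edge, where I expected y≈251. So the vial hangs upright by its cap, and the tips reach less far than stated. I'll place it with a guarded descent, then check the tip height by touching the bench gently.

```bash
python3 - <<'E'
from h import *
p=[.444,-.068]
go([*p,.20],0,.2); go([*p,.055],0,.15); robot.pause(.2); say("above")
h=robot.move_linear([*p,.024],velocity=.02,threshold=2.5); say(f"contact {h}")
robot.gripper_to(.05); say("released"); go([*p,.15],0,.15)
q=[.37,-.02]
go([*q,.10],0,.2); robot.pause(.2)
for o in(.06,.02):
    robot.gripper_to(o); robot.pause(.2)
    h=robot.move_linear([*q,.0],velocity=.03,threshold=3); say(f"bench touch {h} at opening {o}"); go([*q,.10],0,.15); robot.pause(.1)
f,_=shot("side"); cv2.imwrite("pics/s3.png",cv2.convertScaleAbs(cv2.resize(f[190:340,200:460],None,fx=3,fy=3),alpha=1.3))
E
```

```text
above t=11.0 [ 0.4444 -0.0682  0.0556] F [ 0.3  0.8 -0.7] open 0.0192
contact True t=12.0 [ 0.4439 -0.0679  0.0317] F [-0.9  0.6  1.2] open 0.0189
released t=12.7 [ 0.4436 -0.0679  0.0318] F [ 0.5 -0.6  0.2] open 0.0499
bench touch False at opening 0.06 t=18.6 [ 0.37 -0.02  0.  ] F [ 0.5 -0.4 -0.2] open 0.0601
bench touch False at opening 0.02 t=24.0 [ 0.3701 -0.02    0.    ] F [-0.4  0.4  1.1] open 0.0199
```

View pics/s3.png

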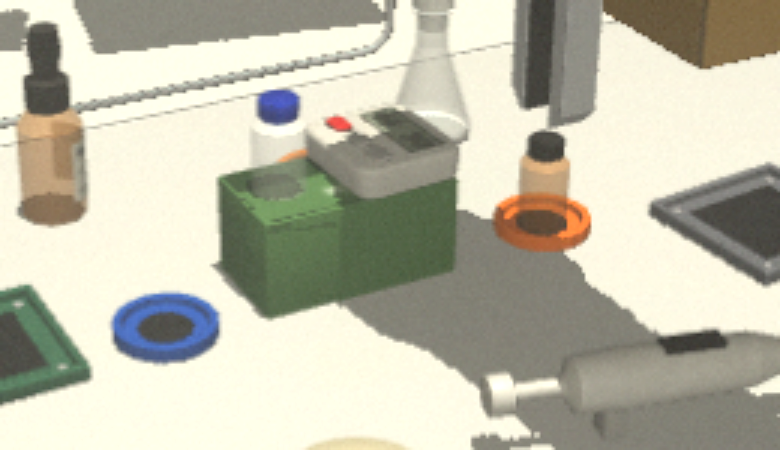

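The brown vial stands in the right-most orange coaster (545,185), upright. The fingers did not touch the bench at TCP z=0, so the true tips are above the nominal TCP. I'll go on probing to get the real value.

```bash
python3 - <<'E'
from h import *
q=[.37,-.02]
go([*q,.005],0,.25); robot.pause(.2)
h=robot.move_linear([*q,-.05],velocity=.015,threshold=3); say(f"touch {h} closed"); z1=robot.get_state()['ee_pos'][2]
go([*q,z1+.012],0,.1); robot.gripper_to(.08); robot.pause(.2)
h=robot.move_linear([*q,-.06],velocity=.015,threshold=3); say(f"touch {h} open")
go([*q,.20],0,.25)
f,c=shot("wrist","w2"); np.savez("w2.npz",f=f,K=c[0],d=c[1],R=c[2],t=c[3],r=c[4])
E
```

```text
touch True closed t=27.2 [ 0.3701 -0.02   -0.012 ] F [-1.5 -1.1 10.6] open 0.0200
touch True open t=30.1 [ 0.37  -0.02  -0.012] F [-1.  -0.8  9.4] open 0.0801
```

View pics/w2.png

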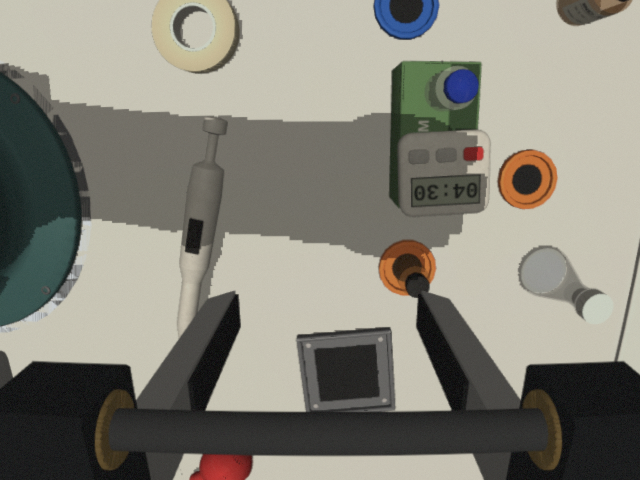

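Both touches put the tips 12 mm above the reported TCP, where the spec says 19 mm ahead, so the real tip z is TCP z + 0.012 and I'll use that. The brown vial sits centred in its coaster at (407,267). Next is the blue vial.

```bash
python3 - <<'E'
from h import *
z=np.load("w2.npz"); f=z['f']; c=(z['K'],z['d'],z['R'],z['t'],z['r'])
for k in blobs(f,(105,150,40),(125,255,255)): print(cv2.boundingRect(k),rect(c,k,.107)[0],rect(c,k,.009)[0])
p=np.array([.455,.0855])
go([*p,.16],0,.25); robot.gripper_to(.055); go([*p,.052],0,.12); robot.pause(.2); say("at")
robot.gripper_to(0.); say("grip"); go([*p,.16],0,.15); say("up")
q=[.434,.1577]
go([*q,.16],np.pi/2,.15); go([*q,.02],np.pi/2,.15); robot.pause(.2); say("above")
h=robot.move_linear([*q,-.005],velocity=.02,threshold=2.5); say(f"contact {h}")
robot.gripper_to(.045); say("released"); go([*q,.15],np.pi/2,.15)
go([.42,.06,.25],np.pi/2,.25); robot.pause(.3)
f,c=shot("wrist","w3"); np.savez("w3.npz",f=f,K=c[0],d=c[1],R=c[2],t=c[3],r=c[4])
E
```

```text
(375, 0, 63, 39) [0.41641763 0.12397608] [0.43272589 0.14620876]
(445, 70, 33, 33) [0.4524278  0.08517794] [0.48123599 0.09394296]
at t=33.7 [0.4553 0.0854 0.0525] F [0.6 0.5 0.6] open 0.0549
grip t=34.3 [0.455  0.0855 0.052 ] F [ 0.2 -0.5  0.7] open 0.0270
up t=35.1 [0.4546 0.0853 0.1593] F [-0.   0.3 -0.3] open 0.0274
above t=38.1 [0.4344 0.1576 0.0205] F [ 0.1 -0.3 -0.5] open 0.0273
contact True t=39.0 [0.434  0.1577 0.0008] F [ 0.4 -1.2  4. ] open 0.0277
released t=39.5 [0.4337 0.1575 0.0007] F [-0.5 -0.5 -0.5] open 0.0452
```

View pics/w3.png

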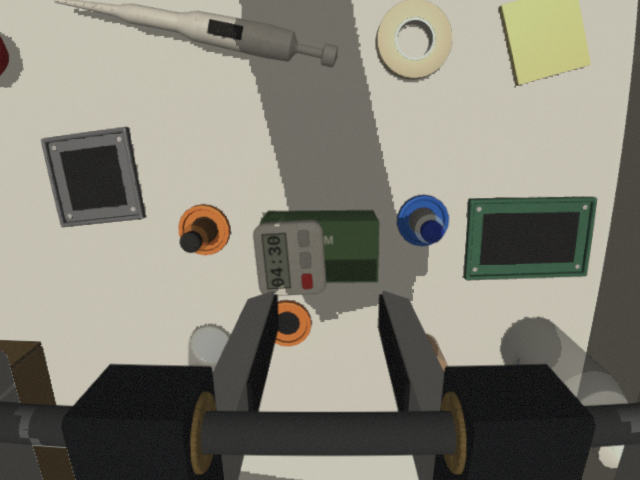

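Both vials stand upright in their coasters: brown at (205,232), blue at (425,222). The timer alone is on the box at (290,258). Now the timer.

```bash
python3 - <<'E'
from h import *
z=np.load("w3.npz"); f=z['f']; c=(z['K'],z['d'],z['R'],z['t'],z['r'])
g=cv2.cvtColor(f,cv2.COLOR_BGR2GRAY)
for t in(60,125):
    m=(g<t).astype(np.uint8); m[:,:36]=0;m[:,152:]=0;m[:120]=0;m[235:]=0
    k=max(cv2.findContours(m,0,1)[0],key=cv2.contourArea); print("grey",t,rect(c,k,.009 if t>60 else .004))
for k in blobs(f,(40,60,20),(90,255,255),800)[:3]: print("green",cv2.boundingRect(k),rect(c,k,.009))
p=[.4555,.027]; a=.062
robot.gripper_to(.09)
robot.move_ptp([*p,.15],down(a)); go([*p,.051],a,.1); robot.pause(.2); say("at")
robot.gripper_to(0.); say("grip"); robot.pause(.2); go([*p,.15],a,.12); say("up")
robot.pause(.2)
f,_=shot("side"); cv2.imwrite("pics/s4.png",cv2.convertScaleAbs(cv2.resize(f[140:310,240:440],None,fx=3.5,fy=3.5),alpha=1.3))
E
```

```text
grey 60 (array([ 0.38856784, -0.18161589]), [62.4, 62.2], 0.09626440703868866)
grey 125 (array([ 0.38814352, -0.17905338]), [96.8, 93.5], 1.6675567626953125)
green (465, 198, 131, 82) (array([0.45073929, 0.27317212]), [136.8, 86.1], 1.6014634370803833)
green (261, 211, 118, 71) (array([0.46030511, 0.05254765]), [120.2, 75.3], 1.5728123188018799)
at t=45.4 [0.4557 0.0269 0.0514] F [-1.1 -0.9  0.3] open 0.0899
grip t=45.9 [0.4555 0.027  0.051 ] F [-0.1 -0.4  0.8] open 0.0659
up t=47.1 [0.4551 0.0269 0.1494] F [ 0.2 -0.5  0. ] open 0.0660
```

View pics/s4.png

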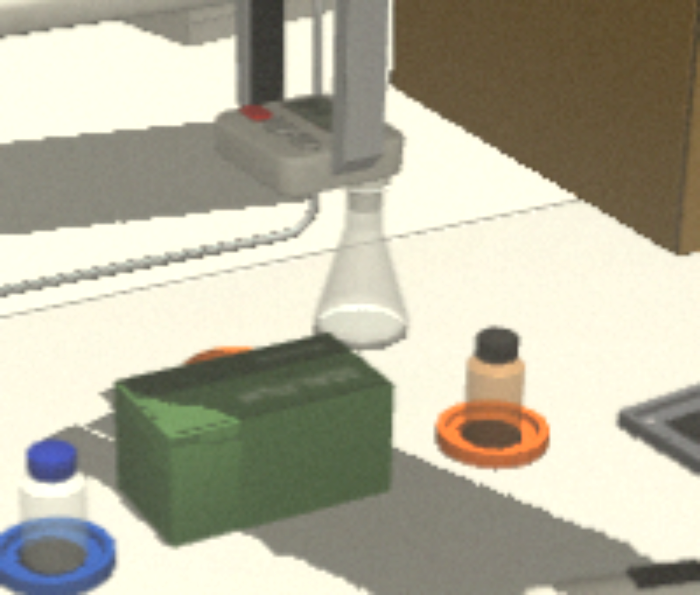

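The timer is held level across its 68 mm side, at crop (310,145). Placing it in the grey tray.

```bash
python3 - <<'E'
from h import *
q=[.3885,-.181]; a=.099
go([*q,.15],a,.2); go([*q,.02],a,.15); robot.pause(.2); say("above")
h=robot.move_linear([*q,-.003],velocity=.02,threshold=2.5); say(f"contact {h}")
robot.gripper_to(.085); say("released"); go([*q,.15],a,.15)
go([.40,-.03,.25],np.pi/2,.25); robot.pause(.3)
f,c=shot("wrist","w4"); np.savez("w4.npz",f=f,K=c[0],d=c[1],R=c[2],t=c[3],r=c[4]); say("end")
E
```

```text
above t=49.8 [ 0.3888 -0.1813  0.0206] F [ 0.7 -1.1 -0.5] open 0.0658
contact True t=50.8 [ 3.884e-01 -1.810e-01 -3.000e-04] F [0.  0.3 1.5] open 0.0660
released t=51.3 [ 3.881e-01 -1.809e-01 -3.000e-04] F [-0.3  0.2 -1.6] open 0.0849
end t=54.4 [ 0.4    -0.0301  0.25  ] F [-0.3 -0.5 -0.3] open 0.0847
```

View pics/w4.png

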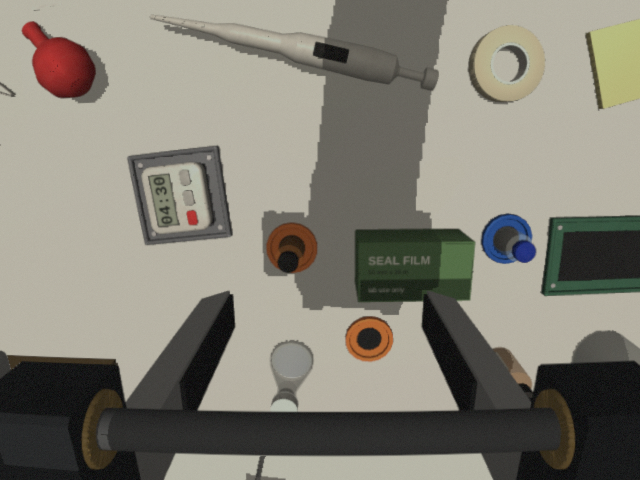

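The timer lies flat and square in the grey tray at (180,196). The box is next, but the wash bottle stands near the green tray, so I check the clearance and the box edges first.

```bash
python3 - <<'E'
from h import *
cs=info("side"); ct=info("top"); z=np.load("w4.npz"); c=(z['K'],z['d'],z['R'],z['t'],z['r'])
print("bottle side L/R/front base",ray(cs,[(119,272),(164,272),(141,286)],0).round(3).tolist())
print("bottle top base right/bottom edge",ray(ct,[(207,190),(190,207)],0).round(3).tolist())
print("dropper",ray(cs,[(217,258)],0).round(3),ray(ct,[(262,192)],0).round(3))
print("box top",ray(c,[(357,250),(357,297),(471,300),(473,253)],.055).round(4).tolist())
ft,_=shot("top")
for k in blobs(ft,(40,60,20),(90,255,255),300): 
    if 280<cv2.boundingRect(k)[0]<320 and cv2.boundingRect(k)[1]<300: print(cv2.boundingRect(k),rect(ct,k,.055))
zs=np.load("w3.npz"); c3=(zs['K'],zs['d'],zs['R'],zs['t'],zs['r'])
print("bottle w3 base L/near",ray(c3,[(502,345),(535,318)],0).round(3).tolist())
f=cv2.imread("pics/side0.png"); a=f[150:350,90:270]; b=ft[130:300,110:290]
cv2.imwrite("pics/m.png",np.hstack([cv2.resize(a,(400,444)),cv2.resize(b,(400,444))]))
E
```

```text
bottle side L/R/front base [[0.613, 0.33, 0.0], [0.581, 0.262, 0.0], [0.552, 0.306, 0.0]]
bottle top base right/bottom edge [[0.577, 0.26, -0.0], [0.548, 0.29, 0.0]]
dropper [[ 0.589  0.167 -0.   ]] [[0.571 0.163 0.   ]]
box top [[0.431, -0.0034, 0.055], [0.4778, -0.0025, 0.055], [0.4814, 0.1084, 0.055], [0.4339, 0.1058, 0.055]]
(300, 170, 249, 310) (array([ 0.33559406, -0.10808479]), [498.6, 383.2], 3.062946081161499)
(292, 234, 53, 41) (array([0.45451651, 0.06542944]), [84.6, 62.6], 1.5879310369491577)
bottle w3 base L/near [[0.58, 0.262, 0.0], [0.546, 0.296, 0.0]]
```

View pics/m.png

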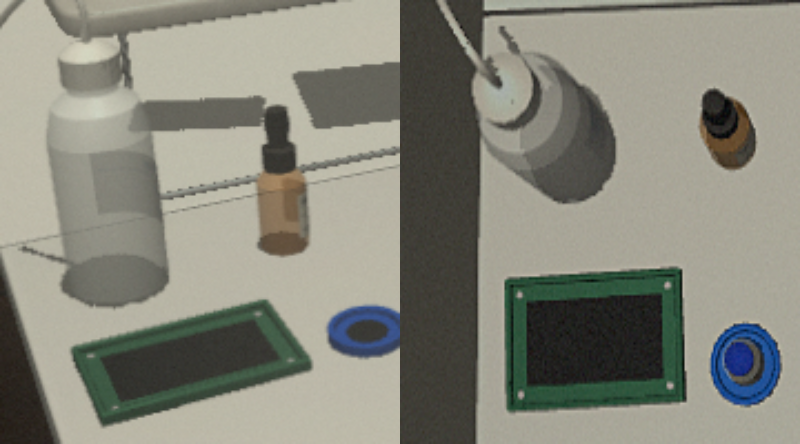

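The bottle's near edge is at x≈0.547, which leaves 6 mm to the gripper body if placed dead centre. I'll aim 3 mm nearer the robot, where the tray has 9 mm of slack, and grip 10 mm off centre, away from the bottle.

```bash
python3 - <<'E'
from h import *
p=[.4545,.042]; a=-.005
robot.gripper_to(.09)
go([*p,.15],a,.25); go([*p,.014],a,.1); robot.pause(.2); say("at")
robot.gripper_to(0.); robot.pause(.2); say("grip"); go([*p,.11],a,.12); say("up")
q=[.450,.2635]; a=.028
go([*q,.11],a,.15); go([*q,.04],a,.1); robot.pause(.2); say("above")
f,c=shot("side"); cv2.imwrite("pics/s5.png",cv2.resize(f[100:380,60:380],None,fx=2.2,fy=2.1))
E
```

```text
at t=58.5 [0.4547 0.0419 0.0143] F [-0.2 -0.2  0.4] open 0.0904
grip t=59.2 [0.4544 0.042  0.014 ] F [-1.5 -1.   1.4] open 0.0598
up t=60.2 [0.4541 0.0419 0.1094] F [-0.6 -0.4 -2.3] open 0.0596
above t=62.9 [0.4503 0.2636 0.0405] F [-0.4  0.6 -2.3] open 0.0600
```

View pics/s5.png

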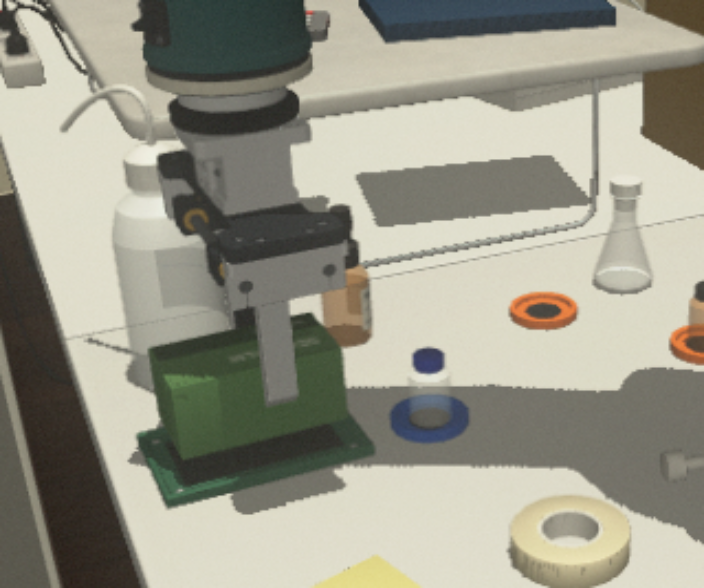

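The box is held level over the tray at (250,385) and the forces show no contact with the bottle. Lowering.

```bash
python3 - <<'E'
from h import *
q=[.450,.2635]; a=.028
h=robot.move_linear([*q,.015],velocity=.02,threshold=3); say(f"contact {h}")
robot.gripper_to(.075); say("released"); go([*q,.16],a,.12)
go([.40,.13,.28],np.pi/2,.2); robot.pause(.3)
f,c=shot("wrist","w5"); np.savez("w5.npz",f=f,K=c[0],d=c[1],R=c[2],t=c[3],r=c[4]); say("end")
E
```

```text
contact True t=63.9 [0.4499 0.2635 0.0178] F [-0.1 -0.3  6.8] open 0.0598
released t=64.4 [0.4495 0.2631 0.0175] F [0.1 0.3 0.6] open 0.0755
end t=68.4 [0.4    0.1301 0.28  ] F [-0.1 -0.3  0.2] open 0.0751
```

View pics/w5.png

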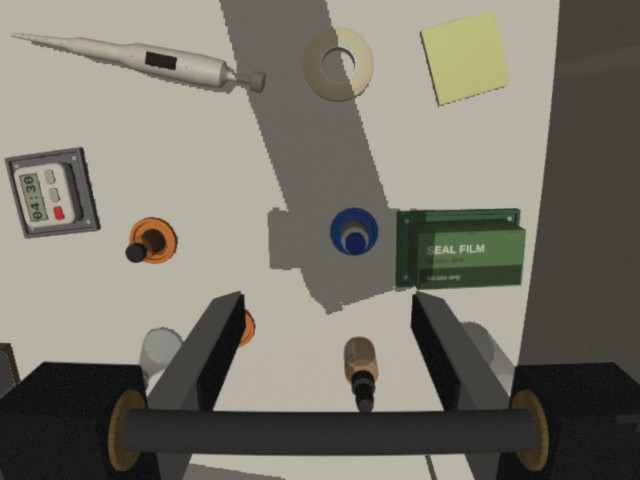

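Contact came at z=0.0178 (0.018 expected), so the box is on the tray floor. One last side view checks that it isn't on the rim in y.

```bash
python3 - <<'E'
from h import *
z=np.load("w5.npz"); c=(z['K'],z['d'],z['R'],z['t'],z['r'])
print("box top pts",ray(c,[(419,236),(418,287),(521,285),(524,230)],.059).round(4).tolist())
print("tray outer",ray(c,[(398,211),(397,286),(519,209)],.009).round(4).tolist())
f,_=shot("side"); cv2.imwrite("pics/s6.png",cv2.convertScaleAbs(cv2.resize(f[190:350,100:500],None,fx=2,fy=2.5),alpha=1.4))
E
```

```text
box top pts [[0.4241, 0.2194, 0.059], [0.4777, 0.2216, 0.059], [0.4761, 0.3294, 0.059], [0.4177, 0.3251, 0.059]]
tray outer [[0.4088, 0.2057, 0.009], [0.4956, 0.2085, 0.009], [0.4058, 0.3402, 0.009]]
```

View pics/s6.png

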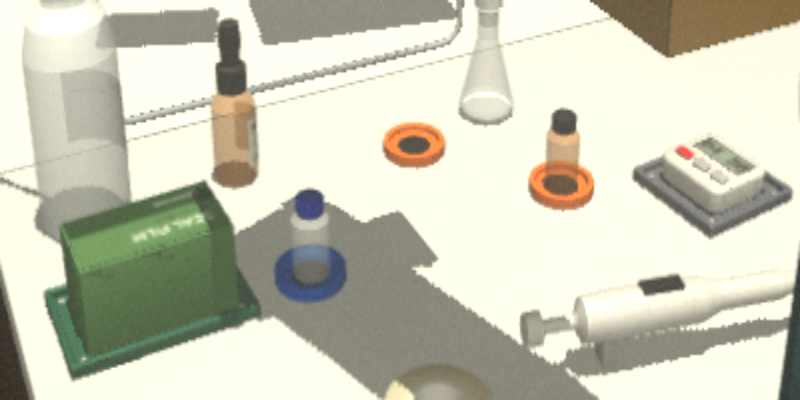

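Everything is in place: box at (150,270) in the green tray, blue vial (310,240), brown vial (562,150), timer (715,170), with the flask and dropper not disturbed. Handing in.

```bash
python3 -c "
from h import *
robot.sign_off(); say('done')"
```

```text
the job is handed in; nothing more can be done
the job is handed in; nothing more can be done
```

The pile is taken apart, and each thing stands in its own holder. The order was brown vial to the right-most orange coaster, blue-capped vial to the blue coaster, timer to the grey tray, then box to the green tray. I handed it in at about 69 s.

**Last checks:**
- **Vials:** the pictures show both upright in their coasters.
- **Timer:** it lies flat and square in its tray.
- **Box:** its centre is about 3 mm nearer the robot than the tray's, as intended to clear the wash bottle. In y it is within about 1 mm. It touched down at the floor height.
- **Flask and dropper:** the pictures show no sign that either moved, though I didn't measure them again.

**Disagreements:**
- **Fingertips:** bench touches put them 12 mm above the reported TCP, not 19 mm ahead of it. Because of this the brown vial was carried by its cap. The later grasps were corrected for it.
- **Cameras:** the wrist and top cameras differed by 3 to 5 mm in x, so I mostly used values between the two.

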